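# Lift the cleaned gun parts out of the ultrasonic cleaner

## Robot

A 6-joint arm with a two-finger parallel gripper is mounted at the origin on a cart in front of the work surface, level with it; the furniture and walls round the work are solid. World frame = base frame: x ahead of the robot, y to its left, z up, the work surface at z = 0. Lengths are in m, angles in degrees, forces in N, time in s.
With the tool pointing down it reaches from about 0.3 to 0.85 m from the base axis. Payload 5.4 kg.
Tool frame: the origin (TCP) lies at the very end of the fingers, on their centre line; the grasp point (between the pads) lies 19 mm behind it; z points along the fingers, y is the line along which they close (so a half turn about z gives the same grasp; the last joint's range is limited). The gripper opens to 85 mm and grips with 20 to 120 N. Pads are 22 mm wide; open, the fingers measure 114 mm over their backs; the gripper's body (76 mm by 85 mm) begins 54 mm behind the grasp point. The pads swing forward as they close: fully open they stand 13 mm farther back than shut.
Start: joints at [-77.642, 9.076, 91.501, -0, 79.423, -12.038], TCP at [0.237, -0.524, 0.231] pointing down, gripper open.
Joint ranges: [-166.64, 166.64], [-54.1, 131.32], [10.49, 154.53], [-73.88, 253.88], [9.74, 151.15], [-171.62, 171.62]. Speed limits (degrees/s): [147.25, 147.25, 180, 180, 180, 180].

## Interface

Orientations are given as [roll, pitch, yaw] about the fixed x, y, z axes, in that order (R = Rz(yaw) Ry(pitch) Rx(roll)).
In Python, from rig import arm gives the robot as it stands.
- The arm moves only by the tool send_rows, never from a script. Its argument "increments" is one flat list of numbers, 7 for each row, row after row: the shift along the tool's x, y, z each as a share of 0.75 m, from -1 to 1, then the turn, a rotation vector about the tool's x, y, z each as a share of 45 degrees, from -1 to 1, then the gripper command: -1 is shut, 1 is fully open, values between are in proportion. In form: [x, y, z, ax, ay, az, fingers, x, y, z, ax, ay, az, fingers, ...]. A call has 1 to 20 rows; each row is the pose to reach, as a shift and turn from the pose commanded when the call began, along the tool's axes at that moment; what a row does not reach only later rows make up. A row lasts 1/10 s, in which the tool goes at most 50 mm and 8.59 degrees, less where a joint would pass 70% of its speed; a pose out of reach is approached as far as the arm can. A call with a number of a shift or a turn outside -1 to 1 is refused whole. A call with a gripper value outside its range is refused whole. The fingers move at their own pace and stop on an object; the grip force is fixed at half the most. Time passes only in rows, so rows that repeat a pose let the fingers close. It gives the time, the measured TCP pose, the force, the opening and the grip force at its end, in the units of the state.
- arm.read_state(): the state, without advancing time (a new reading comes with each control period).
- arm.grab_frame(name): name is "scene" or "side" or "wrist"; returns a dict with "image" (400x640x3 uint8, blue, green, red), "fx", "fy", "cx", "cy" (pixels), "eye" and "orientation" of the camera in the world; the wrist camera has in their place "T_tool_cam" (4x4, takes a point from camera to tool coordinates, whose origin is the TCP and whose axes are the flange's). Camera axes: x right, y down, z forward; pixel columns grow to the right and rows downward; lengths in m; the calibration is good to about 2 mm. The wrist camera is an equidistant fisheye: a pixel r from the principal point sees the ray r / f radians off the axis. A picture is of the moment at which its call begins: read the wrist's pose just before it. There is no depth.
- arm.job_done(): hands the job in; it is judged then, once.
The state is a dict: "clock": time; "joint_pos": joint angles; "joint_velocities": joint speeds; "joint_efforts": joint torques, N m; "tool_pos": TCP position; "tool_rot": TCP orientation; "contact_force": force on the tool from outside, world axes, zero at the start; "ft_torque": the same for the moment, N m; "width": opening from 0.0 (shut) to 1.0 (fully open); "gripper_force": force on a finger pad.
Only numpy, scipy, OpenCV 4.12 (cv2) and the standard library are available. Lean on these libraries where they do the work, as an engineer would, in place of code of your own. Each camera call takes 0.05 s, during which the arm holds its last target. There are 200 camera calls.

## Task

The spray-gun parts in the small ultrasonic cleaner are done and its tank has been emptied. Take the lid off by its bar handle and set it down flat on the bench clear of the cleaner (do not drop it), then take the wire basket by its blue centre handle and lift it straight up out of the tank with the parts still in it and nothing else on the bench disturbed. Finish holding the basket level and still over the tank, its feet a few centimetres above the tank mouth, so that the parts can be looked over: your program ends while holding, without putting the basket down or letting go.

Things in the scene. Friction and masses are not known exactly. Their poses are not given: they have to be found in the camera images.
- cleaner: bench ultrasonic cleaner, steel box fixed on the bench, 180 (x) x 280 (y) x 130 mm high. Origin: centre of its underside. The panel with dial and switch faces its -x; its long side is its y. Grips and a drain cock add 25 mm at its ends. Its flat top has the tank mouth, 134 (x) x 230 (y) mm, with straight walls; tank floor at 40 mm. The bench within 0.45 m to its right (-y) is free for the lid.
- tank_mouth (a point): centre of the tank mouth, in the plane of the cleaner's flat top, 130 mm above the bench; same axes as the cleaner
- lid: loose steel lid over the tank: plate 150 (x) x 250 (y) x 4 mm on the cleaner's top, its 8 mm deep lip (126 x 222 mm) sits in the tank mouth with 4 mm play each side; 0.22 to 0.38 kg. Origin: centre of the lip's lower edge, so at height 0 when it lies flat on the bench; z up; 50 mm high overall. Its axes start within 0.03 rad of the cleaner's.
- lid_grip (a point): centre of the lid's black bar handle, 42 mm above the lid's origin; bar 100 mm long along the lid's x, 14 mm thick along y, 16 mm high, its underside 22 mm above the plate (a round post at each end, 38 mm from the middle, joins it to the plate)
- basket: loose wire basket standing on the tank floor under the lid: 124 (x) x 220 (y) mm, walls 62 mm high, 5 mm play to the tank walls each side; 0.3 to 0.43 kg with its parts. Origin: centre of the plane under its feet; z up; inner floor at 11 mm. Axes start within 0.03 rad of the cleaner's. Its balance point is under the middle of the handle; grip firmly (40 N).
- basket_grip (a point): centre of the basket's fixed handle, 70 mm above the basket's origin (20 mm below the tank mouth while the basket stands in the tank): straight flat bar across the basket along its x, with a blue grip 80 mm long along x, 14 mm thick along y, 18 mm high; free space below it and, along y, about 100 mm on both sides of it
- air_cap_a: loose beige spray-gun air cap, domed disc 32 mm across, 15 mm high, lying in the basket in one half beside the handle; origin at its underside's centre
- air_cap_b: second air cap, the same, lying in the other half of the basket
- nozzle_spanner: loose flat steel spanner 140 x 26 x 8 mm lying along the basket's front long wall, under the handle; origin at its underside's centre
- paint_can: bystander: small paint can with a red band and yellow drips, 74 mm across, 90 mm high, behind the cleaner; origin at the underside's centre
- thinner_can: bystander: grey metal can with a shoulder, 74 mm across, 130 mm high, behind the cleaner; origin at the underside's centre
- squeeze_bottle: bystander: squeeze bottle with a pointed red spout, 53 mm across, 174 mm high, behind the cleaner; origin at the underside's centre
- brush: bystander: flat cleaning brush, 30 x 168 x 12 mm (long along its y), lying at the bench's front edge; origin at the underside's centre

How it is judged (in metres and radians):
On the way, in this order (a step that is already met when the one before it is completed fails the run):
1. the lid lies flat and released on the bench, off the cleaner, the basket still standing in the tank (height (world z) of lid between -0.01 and 0.012 m and angle between lid's own z axis and vertical below 0.08 rad and contact force between lid and the fingers below 0.1 N and contact force between lid and cleaner below 0.1 N and horizontal distance between lid and cleaner above 0.14 m and linear speed of lid below 0.02 m/s and z of basket in the frame of cleaner below 0.06 m), for 0.2 s.
2. the basket is carried by the fingers, clear above the tank mouth and level, with all three parts in it (z of basket in the frame of cleaner above 0.145 m and angle between basket's own z axis and vertical below 0.1 rad and contact force between basket and the fingers above 1 N and contact force between basket and cleaner below 0.1 N and x of air_cap_a in the frame of basket between -0.06 and 0.06 m and y of air_cap_a in the frame of basket between -0.108 and 0.108 m and z of air_cap_a in the frame of basket between 0 and 0.05 m and x of air_cap_b in the frame of basket between -0.06 and 0.06 m and y of air_cap_b in the frame of basket between -0.108 and 0.108 m and z of air_cap_b in the frame of basket between 0 and 0.05 m and x of nozzle_spanner in the frame of basket between -0.06 and 0.06 m and y of nozzle_spanner in the frame of basket between -0.108 and 0.108 m and z of nozzle_spanner in the frame of basket between 0 and 0.05 m), for 0.2 s.
At the end, for the whole second after the job is handed in: The basket is gripped by the fingers and touches the cleaner nowhere, its feet 15 to 120 mm above the tank mouth, its centre within 40 mm of the mouth's centre, level within 0.10 rad and still (30 mm/s, 0.2 rad/s), all three parts in it; the lid lies flat and released on the bench, off the cleaner (all of step 2 and z of basket in the frame of cleaner below 0.25 m and horizontal distance between basket and tank_mouth below 0.04 m and linear speed of basket below 0.03 m/s and angular speed of basket below 0.2 rad/s and height (world z) of lid between -0.01 and 0.012 m and angle between lid's own z axis and vertical below 0.08 rad and contact force between lid and the fingers below 0.1 N and contact force between lid and cleaner below 0.1 N and horizontal distance between lid and cleaner above 0.14 m and linear speed of lid below 0.02 m/s); the arm keeps its last pose, push and grip.
It fails at once if a part leaves the basket (not (x of air_cap_a in the frame of basket between -0.06 and 0.06 m and y of air_cap_a in the frame of basket between -0.108 and 0.108 m and z of air_cap_a in the frame of basket between 0 and 0.05 m and x of air_cap_b in the frame of basket between -0.06 and 0.06 m and y of air_cap_b in the frame of basket between -0.108 and 0.108 m and z of air_cap_b in the frame of basket between 0 and 0.05 m and x of nozzle_spanner in the frame of basket between -0.06 and 0.06 m and y of nozzle_spanner in the frame of basket between -0.108 and 0.108 m and z of nozzle_spanner in the frame of basket between 0 and 0.05 m)).
It fails at once if the basket is tipped by more than 0.3 rad (angle between basket's own z axis and vertical above 0.3 rad).
It fails at once if the lid is dropped (falls free of the fingers at over 0.7 m/s) (linear speed of lid above 0.7 m/s and contact force between lid and the fingers below 0.05 N).
It fails at once if the basket is dropped (falls free of the fingers at over 0.5 m/s) (linear speed of basket above 0.5 m/s and contact force between basket and the fingers below 0.05 N).
It fails at once if the paint can, the grey can, the squeeze bottle or the brush is moved by more than 20 mm or toppled (distance of any of paint_can, thinner_can, squeeze_bottle, brush from where it was at the start of the episode above 0.02 m or angle between any of paint_can, thinner_can, squeeze_bottle, brush's own z axis and vertical above 0.2 rad).
It also fails if it takes over 58 s, if anything falls off the work surface, if the arm or the gripper's body presses on something with over 40 N, if the wrist force passes 120 N, or if a joint passes its speed limit or range.

## Working session

There is one attempt and no reset: what is moved stays moved. The work goes in short steps, Python scripts to look and compute and a tool call to move; the robot and the scene stay as the last step left them, time stands still between calls to the robot, and variables do not carry over. Pictures are saved under pics/ and viewed, at most 10 in all, crops included, and the job is handed in when it is done.

Besides the shell and the picture viewer there is one more tool, called after "Request:" in YAML: its name, and indented under it one key for each argument. send_rows: Moves the arm, as the interface text tells. Shift numbers are shares of 0.75 m and turn numbers shares of 45 degrees, none past 1 either way. Its arguments: {"type":"object","properties":{"increments":{"type":"array","items":{"type":"number","minimum":-1,"maximum":1}}},"required":["increments"]}

```bash
mkdir -p pics; cat > h.py <<'E'
import numpy as np, cv2
from scipy.spatial.transform import Rotation as R
from rig import arm
def snap(n,f):
    s=arm.read_state(); g=arm.grab_frame(n); cv2.imwrite('pics/'+f,g['image']); return s,g
E
python3 - <<'E'
from h import *
s,g=snap('scene','s1.png'); print(s); print({k:v for k,v in g.items() if k!='image'})
s,g=snap('side','d1.png'); print({k:v for k,v in g.items() if k!='image'})
s,g=snap('wrist','w1.png'); print({k:v for k,v in g.items() if k!='image'})
E
```

```text
{'clock': 0.0, 'joint_pos': array([-7.76403814e+01,  9.11359868e+00,  9.15733800e+01, -2.65605208e-04,
        7.94243168e+01, -1.20377281e+01]), 'joint_velocities': array([-0.05764105,  0.01881594,  0.03963693, -0.10887901, -0.08823022,
       -0.01151684]), 'joint_efforts': array([ 2.72751626e-03, -3.96003985e+01, -3.31427693e+01, -7.92705737e-05,
        8.28156306e-03,  2.88276837e-06]), 'tool_pos': array([ 0.2373565 , -0.52304778,  0.23029707]), 'tool_rot': array([-1.79891097e+02, -2.29560412e-02,  2.43973739e+01]), 'contact_force': array([-0.47545856,  1.06574912, -0.74747881]), 'ft_torque': array([-0.01301566,  0.04390236,  0.03229583]), 'gripper_force': 0.0, 'width': 0.9985310949867654}
{'fx': 396.23809644971476, 'fy': 396.23809644971476, 'cx': 310.37504497704214, 'cy': 201.85130182543563, 'eye': array([0.17630182, 0.72355169, 0.6999988 ]), 'orientation': array([-126.29270364,   -1.11843614, -148.97075141])}
{'fx': 406.09426299103166, 'fy': 406.09426299103166, 'cx': 323.0584302608794, 'cy': 200.1360595807139, 'eye': array([0.59920157, 0.93343384, 0.71166022]), 'orientation': array([-123.85671194,    1.26899618,  176.78472368])}
{'fx': 309.70691628693146, 'fy': 309.70691628693146, 'cx': 318.36152957231377, 'cy': 203.58157758684305, 'T_tool_cam': array([[-1.59566481e-04, -9.53681236e-01, -3.00819007e-01,
         7.76841986e-02],
       [ 9.99999038e-01,  2.62324221e-04, -1.36208154e-03,
         1.23528448e-03],
       [ 1.37790372e-03, -3.00818935e-01,  9.53680277e-01,
        -1.42569421e-01],
       [ 0.00000000e+00,  0.00000000e+00,  0.00000000e+00,
         1.00000000e+00]])}
```

View pics/s1.png

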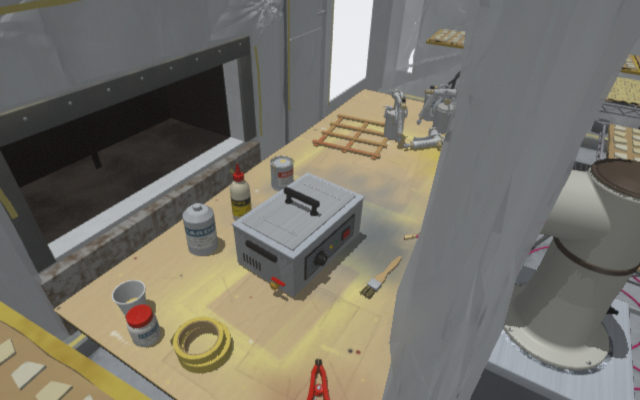

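View pics/d1.png

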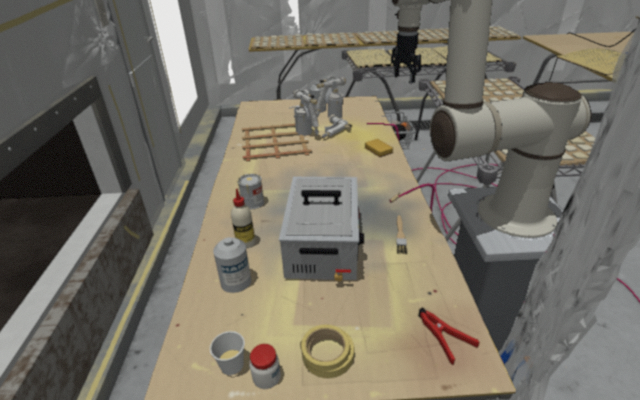

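The scene shows the cleaner with its lid (bar about (301,197)), with the cans and bottle to its left and the brush at (381,277). In the side view the bar is about (322,194). I'll enlarge both for corner readings.

```bash
python3 - <<'E'
import cv2,numpy as np
a=cv2.imread('pics/s1.png')[165:295,225:375]; b=cv2.imread('pics/d1.png')[165:295,250:400]
o=np.hstack([cv2.resize(i,None,fx=2.6,fy=4,interpolation=cv2.INTER_CUBIC) for i in(a,b)])
cv2.imwrite('pics/c1.png',o)
E
```

```text
(no output)
```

View pics/c1.png

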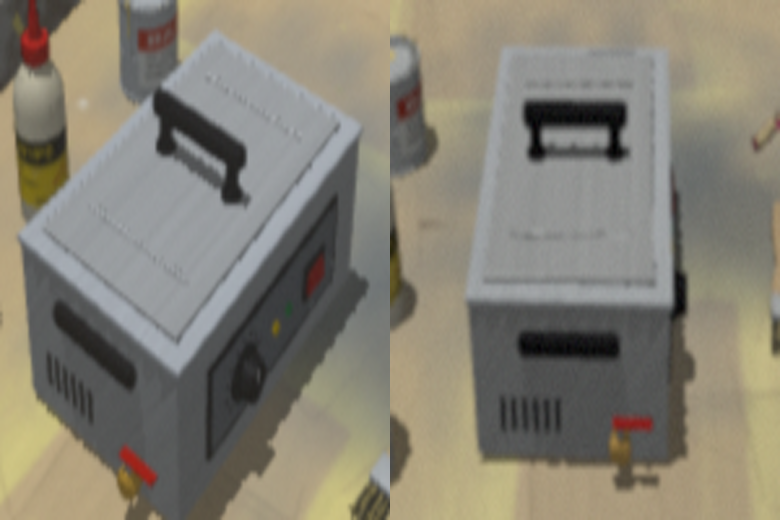

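The left crop shows the cleaner's top corners at (22,238), (180,375), (362,125) and (215,32). On the right they are at (467,300), (670,303), (665,48) and (502,48). The bar centres are (200,128) and (576,112).

```bash
cat >> h.py <<'E'
def ray(g,u,v):
    return R.from_euler('xyz',g['orientation'],degrees=True).apply([(u-g['cx'])/g['fx'],(v-g['cy'])/g['fy'],1])
def onz(g,u,v,z):
    d=ray(g,u,v); return g['eye']+d*(z-g['eye'][2])/d[2]
def proj(g,P,s=None):
    """world point -> wrist fisheye pixel"""
    T=g['T_tool_cam']; Rt=R.from_euler('xyz',s['tool_rot'],degrees=True)
    p=Rt.inv().apply(np.asarray(P)-s['tool_pos']); c=T[:3,:3].T@(p-T[:3,3])
    th=np.arctan2(np.hypot(c[0],c[1]),c[2]); n=np.hypot(c[0],c[1])
    return np.array([g['cx'],g['cy']])+g['fx']*th*c[:2]/n
def wz(g,s,u,v,z):
    q=np.array([u-g['cx'],v-g['cy']]); r=np.hypot(*q); th=r/g['fx']
    c=np.r_[np.sin(th)*q/r,np.cos(th)]; T=g['T_tool_cam']
    Rt=R.from_euler('xyz',s['tool_rot'],degrees=True)
    d=Rt.apply(T[:3,:3]@c); e=s['tool_pos']+Rt.apply(T[:3,3])
    return e+d*(z-e[2])/d[2]
def rows(goal,yaw,s=None):
    """tool-frame shares to reach goal (tool down, yaw)"""
    s=s or arm.read_state(); Rt=R.from_euler('xyz',s['tool_rot'],degrees=True)
    Rg=R.from_euler('xyz',[180,0,yaw],degrees=True)
    return np.round(Rt.inv().apply(np.asarray(goal)-s['tool_pos'])/.75,4),np.round((Rt.inv()*Rg).as_rotvec(degrees=True)/45,4)
E
python3 - <<'E'
from h import *
_,g=snap('scene','t.png'); _,h=snap('side','t2.png')
for G,o,P,b in((g,(225,165),[(22,238),(180,375),(362,125),(215,32)],(200,128)),(h,(250,165),[(77,300),(280,303),(275,48),(112,48)],(186,112))):
    f=lambda p,z:onz(G,o[0]+p[0]/2.6,o[1]+p[1]/4,z)[:2].round(4)
    Q=np.array([f(p,.13) for p in P]); print(Q,Q.mean(0),f(b,.164))
    d=(Q[0]+Q[1]-Q[2]-Q[3])/2; print('L',np.hypot(*d),'yaw of y',np.degrees(np.arctan2(-d[0],d[1])), 'W',np.linalg.norm(Q[0]-Q[1]))
E
```

```text
[[ 0.6681  0.2189]
 [ 0.494   0.2375]
 [ 0.466  -0.0398]
 [ 0.6408 -0.0562]] [0.567225 0.0901  ] [0.57   0.0869]
L 0.2775805513720297 yaw of y -5.7167547469444475 W 0.17509074789948215
[[ 0.67    0.219 ]
 [ 0.4955  0.2361]
 [ 0.4656 -0.0411]
 [ 0.6411 -0.0576]] [0.56805 0.0891 ] [0.5675 0.0854]
L 0.27845640592379983 yaw of y -6.060702355365162 W 0.17533584915812286
```

```bash
python3 - <<'E'
from h import *
print(rows([.40,-.22,.30],10), rows([.568,.087,.29],-6))
E
```

```text
(array([ 0.3645, -0.2789, -0.0919]), array([-1.1e-03, -1.0e-04,  3.2e-01])) (array([ 0.7376, -0.5592, -0.0783]), array([-0.0012,  0.    ,  0.6755]))
```

Request:
send_rows:
  increments: [0.02,-0.015,-0.06,0,0,0.05,1,0.06,-0.045,-0.09,0,0,0.1,1,0.12,-0.09,-0.09,0,0,0.15,1,0.18,-0.136,-0.09,0,0,0.2,1,0.23,-0.175,-0.09,0,0,0.25,1,0.28,-0.213,-0.09,0,0,0.3,1,0.33,-0.25,-0.09,0,0,0.35,1,0.38,-0.29,-0.09,0,0,0.4,1,0.43,-0.327,-0.09,0,0,0.45,1,0.48,-0.365,-0.085,0,0,0.5,1,0.53,-0.403,-0.08,0,0,0.55,1,0.58,-0.44,-0.08,0,0,0.6,1,0.63,-0.478,-0.08,0,0,0.65,1,0.68,-0.516,-0.08,0,0,0.676,1,0.72,-0.546,-0.08,0,0,0.676,1,0.738,-0.559,-0.08,0,0,0.676,1,0.738,-0.559,-0.08,0,0,0.676,1,0.738,-0.559,-0.08,0,0,0.676,1]

```text
clock: 2.05
tool_pos: [0.5681, 0.086, 0.2911]
tool_rot: [180.0, 0.0, -6.0]
contact_force: [-0.2, 0.3, 0.2]
width: 0.999
gripper_force: 0.0
```

```bash
python3 - <<'E'
from h import *
s,g=snap('wrist','w2.png'); print(s['clock'],s['tool_pos'],s['tool_rot'],s['joint_pos'])
print(proj(g,[.568,.087,.172],s))
E
```

```text
2.05 [0.56807265 0.08596571 0.29112089] [ 1.79952614e+02  3.52758478e-02 -6.03251830e+00] [-3.41545125e+00  7.10545983e+00  8.69416509e+01 -4.58379740e-02
  8.59902933e+01  9.26202726e+01]
[316.68112389 198.78981556]
```

View pics/w2.png

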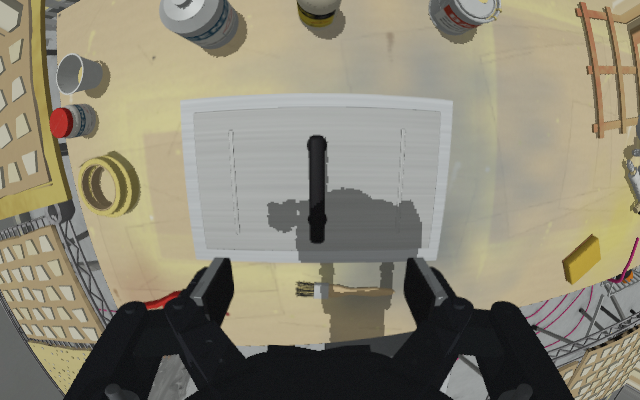

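The wrist view shows the bar from (317,136) to (317,243), vertical in the picture, with the cleaner's top edges parallel to the image axes.

```bash
python3 - <<'E'
from h import *
s=arm.read_state(); g=arm.grab_frame('wrist')
im=g['image'].max(2); m=(im[120:258,300:335]<45).astype(np.uint8)
n,l,st,c=cv2.connectedComponentsWithStats(m); k=1+st[1:,4].argmax(); ys,xs=np.where(l==k)
print(st[k])
for v in (150,190,228):
    q=xs[ys==v-120]+300; print(v,q.min(),q.max(), wz(g,s,q.mean(),v,.172).round(4))
for v in (ys.min()+120,ys.max()+121): print(wz(g,s,317,v,.172).round(4))
# cleaner corners
for p in((182,102),(452,100),(443,262),(200,262)): print(wz(g,s,*p,.13).round(4))
print(rows([.567,.087,.145],-6))
E
```

```text
[   7   16   19  107 1537]
150 308 324 [0.6109 0.082  0.172 ]
190 310 323 [0.5759 0.0859 0.172 ]
228 310 323 [0.5403 0.0898 0.172 ]
[0.6228 0.0804 0.172 ]
[0.5253 0.0909 0.172 ]
[0.6739 0.2148 0.13  ]
[ 0.6463 -0.0608  0.13  ]
[ 0.4628 -0.0512  0.13  ]
[0.4935 0.2325 0.13  ]
(array([-0.0016, -0.0021,  0.1952]), array([ 0.0007,  0.0002, -0.0027]))
```

Request:
send_rows:
  increments: [0.004,0,0.06,0,0,0.007,1,0.004,0,0.12,0,0,0.007,1,0.004,0,0.16,0,0,0.007,1,0.004,0,0.18,0,0,0.007,1,0.004,0,0.195,0,0,0.007,1,0.004,0,0.195,0,0,0.007,1,0.004,0,0.195,0,0,0.007,-1,0.004,0,0.195,0,0,0.007,-1,0.004,0,0.195,0,0,0.007,-1,0.004,0,0.195,0,0,0.007,-1,0.004,0,0.195,0,0,0.007,-1,0.004,0,0.195,0,0,0.007,-1,0.004,0,0.195,0,0,0.007,-1,0.004,0,0.195,0,0,0.007,-1]

```text
clock: 3.55
tool_pos: [0.5718, 0.0865, 0.1457]
tool_rot: [-180.0, -0.1, -6.3]
contact_force: [-0.4, 1.3, 4.8]
width: 0.149
gripper_force: 59.5
```

Request:
send_rows:
  increments: [0,0,-0.01,0,0,0,-1,0,0,-0.025,0,0,0,-1,0,0,-0.045,0,0,0,-1,0,0,-0.07,0,0,0,-1,0,0,-0.1,0,0,0,-1,0,0,-0.13,0,0,0,-1,0,0,-0.15,0,0,0,-1,0,0,-0.15,0,0,0,-1,0,0,-0.15,0,0,0,-1]

```text
clock: 4.45
tool_pos: [0.5712, 0.0865, 0.2572]
tool_rot: [-180.0, 0.0, -6.3]
contact_force: [0.2, 0.1, -3.0]
width: 0.152
gripper_force: 58.5
```

```bash
python3 - <<'E'
from h import *
s,g=snap('side','d2.png'); print(s['tool_pos'],s['tool_rot'],s['contact_force'],s['width'],s['gripper_force'])
print(rows([.530,-.272,.26],-6.2),rows([.530,-.272,.026],-6.2))
E
```

```text
[0.57118762 0.08646987 0.25723441] [-1.79999826e+02  2.13912627e-02 -6.33992244e+00] [ 0.20401047  0.13721033 -3.03073343] 0.15151207349465862 58.54118764400482
(array([-0.0012,  0.4811, -0.0049]), array([ 0.0002,  0.0027, -0.0031])) (array([-0.0005,  0.481 ,  0.3071]), array([ 0.0002,  0.0027, -0.0031]))
```

View pics/d2.png

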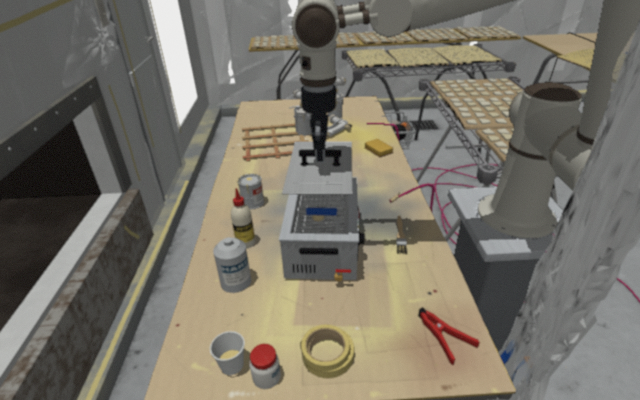

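The lid is held level above the cleaner (plate about (320,168)), and the basket with its blue grip (321,211) stays in the tank. Next I carry it to the right and lower it.

Request:
send_rows:
  increments: [0,0.02,0,0,0,0,-1,0,0.06,0,0,0,0,-1,0,0.11,0,0,0,0,-1,0,0.16,0,0,0,0,-1,0,0.21,0,0,0,0,-1,0,0.26,0,0,0,0,-1,0,0.31,0,0,0,0,-1,0,0.36,0,0,0,0,-1,0,0.41,0,0,0,0,-1,0,0.45,0.02,0,0,0,-1,0,0.475,0.06,0,0,0,-1,0,0.481,0.11,0,0,0,-1,0,0.481,0.16,0,0,0,-1,0,0.481,0.21,0,0,0,-1,0,0.481,0.25,0,0,0,-1,0,0.481,0.27,0,0,0,-1,0,0.481,0.285,0,0,0,-1,0,0.481,0.293,0,0,0,-1,0,0.481,0.293,0,0,0,-1,0,0.481,0.293,0,0,0,-1]

```text
clock: 6.5
tool_pos: [0.5325, -0.2728, 0.0392]
tool_rot: [179.9, -0.1, -6.3]
contact_force: [0.0, -0.3, -2.0]
width: 0.145
gripper_force: 58.7
```

```bash
python3 - <<'E'
from h import *
s,g=snap('side','d3.png'); print(s['tool_pos'],s['tool_rot'],s['contact_force'],s['ft_torque'],s['width'],s['gripper_force'])
E
```

```text
[ 0.53246068 -0.2727874   0.03923629] [ 1.79921235e+02 -1.21068842e-01 -6.33041874e+00] [ 0.01937901 -0.27545931 -2.01499386] [ 0.00880126 -0.01046518  0.02054203] 0.14465317440133757 58.740286231040955
```

Request:
send_rows:
  increments: [0,0,0.004,0,0,0,-1,0,0,0.008,0,0,0,-1,0,0,0.012,0,0,0,-1,0,0,0.015,0,0,0,-1,0,0,0.018,0,0,0,-1,0,0,0.02,0,0,0,-1,0,0,0.02,0,0,0,-1,0,0,0.02,0,0,0,-1]

```text
clock: 7.35
tool_pos: [0.5316, -0.2721, 0.0237]
tool_rot: [-180.0, 0.0, -6.3]
contact_force: [-3.6, 1.9, 6.7]
width: 0.151
gripper_force: 59.9
```

Request:
send_rows:
  increments: [0,0,0,0,0,0,0,0,0,0,0,0,0,0.5,0,0,0,0,0,0,1,0,0,0,0,0,0,1,0,0,0,0,0,0,1,0,0,0,0,0,0,1,0,0,-0.02,0,0,0,1,0,0,-0.06,0,0,0,1,0,0,-0.12,0,0,0,1,0,0,-0.18,0,0,0,1,0,0,-0.24,0,0,0,1,0,0,-0.3,0,0,0,1,0,0,-0.36,0,0,0,1,0,0,-0.36,0,0,0,1]

```text
clock: 8.75
tool_pos: [0.5342, -0.2741, 0.303]
tool_rot: [179.5, -0.8, -6.3]
contact_force: [0.3, -0.3, 0.4]
width: 1.002
gripper_force: 0.0
```

```bash
python3 - <<'E'
from h import *
s,g=snap('side','d4.png'); print(s['tool_pos'],s['tool_rot'],s['contact_force'],s['width'])
print(rows([.568,.089,.29],-6))
E
```

```text
[ 0.53424563 -0.27408518  0.30297888] [179.50835701  -0.77728262  -6.32272973] [ 0.29629392 -0.30478792  0.35195975] 1.0019121635461505
(array([-0.0072, -0.4853,  0.0091]), array([ 0.0069, -0.0108, -0.0074]))
```

View pics/d4.png

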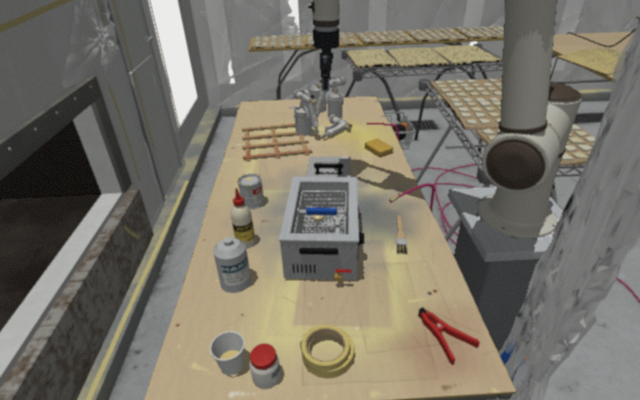

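The lid lies flat behind the cleaner at (330,166), and the open tank shows the basket with its blue grip at (321,211). I move above the basket.

Request:
send_rows:
  increments: [-0.005,-0.05,0,0,0,-0.007,1,-0.005,-0.11,0,0,0,-0.007,1,-0.005,-0.17,0,0,0,-0.007,1,-0.005,-0.23,0,0,0,-0.007,1,-0.005,-0.29,0,0,0,-0.007,1,-0.005,-0.35,0,0,0,-0.007,1,-0.005,-0.41,0,0,0,-0.007,1,-0.005,-0.46,0,0,0,-0.007,1,-0.005,-0.484,0,0,0,-0.007,1,-0.005,-0.484,0,0,0,-0.007,1,-0.005,-0.484,0,0,0,-0.007,1,-0.005,-0.484,0,0,0,-0.007,1]

```text
clock: 10.0
tool_pos: [0.5676, 0.0881, 0.2924]
tool_rot: [180.0, 0.0, -6.1]
contact_force: [-1.2, -0.1, -0.5]
width: 1.001
gripper_force: 0.0
```

```bash
python3 - <<'E'
from h import *
s,g=snap('wrist','w3.png'); print(s['clock'],s['tool_pos'],s['tool_rot'])
im=g['image'].astype(int); m=((im[...,0]-im[...,2]>50)).astype(np.uint8); m[:120]=0; m[262:]=0
n,l,st,c=cv2.connectedComponentsWithStats(m); k=1+st[1:,4].argmax(); print(st[k],c[k])
ys,xs=np.where(l==k)
for v in (ys.min(),ys.min()+10,int(c[k][1]),ys.max()-10,ys.max()): q=xs[ys==v]; print(v,q.min(),q.max(),wz(g,s,q.mean(),v,.119).round(4))
E
```

```text
10.0 [0.56762966 0.08805536 0.29239818] [ 1.79974628e+02  4.75026972e-02 -6.09390029e+00]
[312 140  13  73 904] [317.84845133 175.45685841]
140 316 320 [0.6134 0.0832 0.119 ]
150 312 324 [0.6031 0.0843 0.119 ]
175 312 324 [0.577  0.0871 0.119 ]
202 312 323 [0.5477 0.0907 0.119 ]
212 315 321 [0.5364 0.0914 0.119 ]
```

View pics/w3.png

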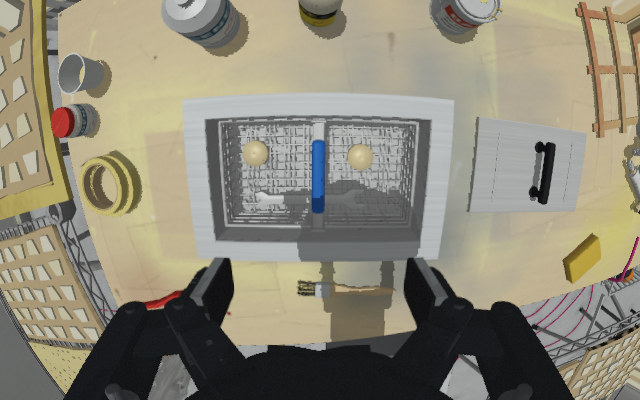

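The wrist view shows the blue grip at (318,140)–(318,212), both caps at (256,153) and (360,157), and the spanner in the front. The lid lies clear on the right. I descend on the grip.

Request:
send_rows:
  increments: [0.007,0,0.05,0,0,0.011,1,0.007,0,0.11,0,0,0.011,1,0.007,0,0.17,0,0,0.011,1,0.007,0,0.21,0,0,0.011,1,0.007,0,0.24,0,0,0.011,1,0.007,0,0.258,0,0,0.011,1,0.007,0,0.268,0,0,0.011,1,0.007,0,0.268,0,0,0.011,1,0.007,0,0.268,0,0,0.011,0,0.007,0,0.268,0,0,0.011,-0.5,0.007,0,0.268,0,0,0.011,-1,0.007,0,0.268,0,0,0.011,-1,0.007,0,0.268,0,0,0.011,-1,0.007,0,0.268,0,0,0.011,-1,0.007,0,0.268,0,0,0.011,-1,0.007,0,0.268,0,0,0.011,-1]

```text
clock: 11.65
tool_pos: [0.5735, 0.0886, 0.0924]
tool_rot: [-180.0, -0.0, -6.5]
contact_force: [-0.9, -0.5, 4.1]
width: 0.153
gripper_force: 59.2
```

Request:
send_rows:
  increments: [0,0,-0.004,0,0,0,-1,0,0,-0.012,0,0,0,-1,0,0,-0.024,0,0,0,-1,0,0,-0.038,0,0,0,-1,0,0,-0.052,0,0,0,-1,0,0,-0.066,0,0,0,-1,0,0,-0.08,0,0,0,-1,0,0,-0.094,0,0,0,-1,0,0,-0.108,0,0,0,-1,0,0,-0.122,0,0,0,-1,0,0,-0.136,0,0,0,-1,0,0,-0.15,0,0,0,-1,0,0,-0.164,0,0,0,-1,0,0,-0.176,0,0,0,-1,0,0,-0.184,0,0,0,-1,0,0,-0.187,0,0,0,-1,0,0,-0.187,0,0,0,-1,0,0,-0.187,0,0,0,-1,0,0,-0.187,0,0,0,-1,0,0,-0.187,0,0,0,-1]

```text
clock: 13.65
tool_pos: [0.5729, 0.0886, 0.2315]
tool_rot: [180.0, 0.1, -6.5]
contact_force: [-0.2, 0.4, -2.8]
width: 0.152
gripper_force: 58.4
```

```bash
python3 - <<'E'
from h import *
s,g=snap('side','d5.png'); print(s['clock'],s['tool_pos'],s['tool_rot'],s['contact_force'],s['ft_torque'],s['width'],s['gripper_force'],abs(s['joint_velocities']).max())
_,w=snap('wrist','w5.png')
cv2.imwrite('pics/c5.png',np.hstack([cv2.resize(g['image'][120:290,230:400],(400,400)),cv2.resize(w['image'][60:300,160:480],(400,400))]))
E
```

```text
13.65 [0.57285779 0.08857212 0.23154523] [ 1.79996132e+02  5.27743311e-02 -6.51904723e+00] [-0.24045015  0.44967822 -2.7702961 ] [ 0.00112657 -0.04883146 -0.01344946] 0.15226527970105624 58.437581062316895 0.18739374875110604
```

View pics/c5.png

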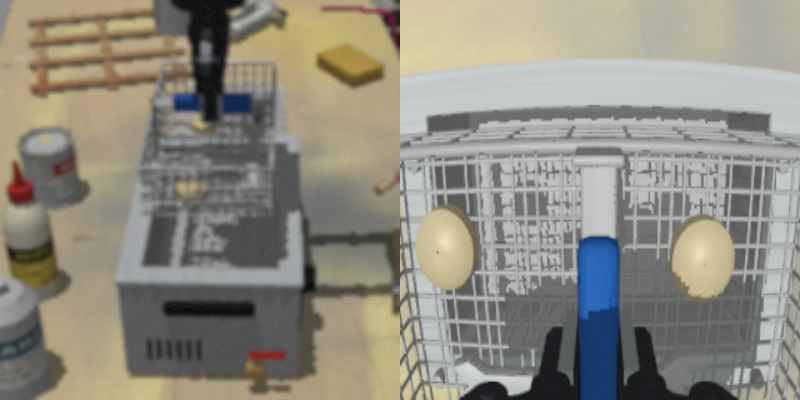

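The basket hangs level above the tank mouth, with the grip between the fingers at (600,320). Both caps (445,250) and (703,255) and the spanner at the bottom are still in it.

```bash
python3 -c "
from rig import arm
print(arm.job_done())"
```

```text
the job is handed in; nothing more can be done
None
```

The job is handed in at about 13.7 s: the lid lies flat and released on the bench to the right of the cleaner, and the gripper holds the basket level and still with its feet about 5 cm above the tank mouth, with all three parts in it; no verdict came back.

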